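# Rewind the dosing head and take out its cartridge

### The job

Wind the rewind crank on top of the cream dosing head counter-clockwise (seen from above), against its steady resistance, until it suddenly goes light; stop there, before the red overwind pin is pushed up out of the lid. The hidden bolt has then let go: lift the white cartridge out of its bay without wrenching it against the bolt, stand it upright in the blue tray and let go, leaving the other things alone.

Things in the scene. Friction and masses are not known exactly. Their poses are not given: they have to be found in the camera images.
- head: Cream dosing head, fixed to the work surface; origin on the surface, z up. In its own axes (mm): gear housing x -60..60, y -60..160, z 0..100 (a black coil on its end face reaches y 211, z 20..60); a cartridge bay adjoins the housing's -y end. A bolt hidden in the housing reaches over the cartridge's foot and holds it down until the crank has gone light.
- crank_axis (a point): Point on the crank's vertical axis, at the height of the middle of the crank knob (head frame 0, 60, 144 mm); fixed to the head. Its axes are the head's.
- crank_knob (a point): Centre of the crank's upright black knob, a cylinder 18 in diameter, 44 tall (z 122 to 166 mm), spinning freely on its pin, 55 mm from the crank axis; the arm's top is at z 121. Winding counter-clockwise takes a steady 8 to 10 N at the knob (4 to 8 N still bears on it when held still); after 0.8 to 2.3 turns (hidden) it drops at once below 2 N. It stays where left.
- pin (a joint): Red overwind pin, 12 mm in diameter, in a black collar on top of the housing (head frame x 35, y 140, top at z 104 mm). Value: how far it has been pushed up, m; 0 as it should be. It starts to rise about 0.3 turn after the crank has gone light; 4 mm is reached about a further 0.8 rad on.
- cartridge_mid (a point): Middle of the white cartridge, 55 mm above its underside, z up. Round, upright, 110 mm tall plus three 10 mm ports on top; foot 48 in diameter, 16 tall; stem 28 in diameter; cap 32 in diameter from 76 to 110 mm above the underside. Best gripped by the cap with the fingers either side along the head's x, clear of housing and crank.
- tray: Blue open tray, fixed, 130 x 130 and 30 tall outside, walls 4, floor about 4 mm thick; origin at the centre of its underside. It may be on either side of the head.
- bin: Grey open bin of the same size as the tray, fixed, with the elbow in it; on the other side.
- elbow: White pipe elbow, 35 mm tall, standing in the grey bin. Leave it alone.
- bottle: Amber bottle, 52 in diameter, 110 tall, beyond the head. Leave it alone.
- coil: Loose black solenoid coil, about 40 x 75 x 50 tall, beyond the head. Leave it alone.
- crank: The aluminium crank arm: origin on the crank axis at z 100 mm over the work surface, its x axis points along the arm towards the knob.
- bay_floor (a point): Centre of the bay's floor (head frame 0, -86, 20 mm), axes as the head's. The bay is an open-topped pocket 52 mm square with walls 8 thick reaching 45 mm above the work surface; the housing's face is its fourth wall.
- cartridge: The same cartridge, about 0.2 kg; origin at the centre of its underside. It stands on the bay floor with 2 mm play all round. When free it lifts straight up by its weight alone and must rise 25 mm to clear the bay walls; while the bolt holds it rises only about 2 mm.
Things that resemble listed ones, but are neither listed nor needed, are in the scene too. What is meant by the tray is not purple, and is the larger of those in its own colour.

How it is judged:
By the outcome, as a careful person would: the job done as asked, in the order asked, and still so for the second after the job is handed in, with the robot touching nothing.
It also fails if it takes over 72 s, if anything falls off the work surface, if the arm or the gripper's body presses on something with over 40 N, if the wrist force passes 120 N, or if a joint passes its speed limit or range.

### The arm

A 6-joint arm with a two-finger parallel gripper is mounted at the origin on the work surface. World frame = base frame: x ahead of the robot, y to its left, z up, the work surface at z = 0. Lengths are in m, angles in rad, forces in N, time in s.
With the tool pointing down it reaches from about 0.325 to 1 m from the base axis. Payload 5.1 kg.
Tool frame: the origin (TCP) lies at the very end of the fingers, on their centre line; the grasp point (between the pads) lies 19 mm behind it; z points along the fingers, y is the line along which they close (so a half turn about z gives the same grasp; the last joint's range is limited). The gripper opens to 85 mm and grips with 20 to 120 N. Pads are 22 mm wide; open, the fingers measure 114 mm over their backs; the gripper's body (76 mm by 85 mm) begins 54 mm behind the grasp point. The pads swing forward as they close: fully open they stand 13 mm farther back than shut.
Start: joints at [-1.273, 0.124, 1.65, -0, 1.367, -0.083], TCP at [0.242, -0.603, 0.231] pointing down, gripper open.
Joint ranges: [-2.61, 2.61], [-1.02, 2.33], [0.03, 2.71], [-1.35, 4.49], [0.32, 2.68], [-2.91, 2.91]. Speed limits (rad/s): [2.57, 2.57, 3.14, 3.14, 3.14, 3.14].

### API

Orientations are given as a rotation vector (axis times angle).
In Python, from plant import arm, optics gives the robot as it stands.
- The arm moves only by the tool move_arm, never from a script. Its argument "moves" is one flat list of numbers, 7 for each row, row after row: the shift along the world's x, y, z in m, then the turn, a rotation vector about the world's x, y, z in rad, then the opening, from 0 (shut) to 1 (fully open). A call has 1 to 12 rows; each row shifts and turns the commanded pose from where the row before left it; what a row does not reach is not made up. A row lasts 1/10 s, in which the tool goes at most 50 mm and 8.59 degrees, less where a joint would pass 70% of its speed; a pose out of reach is approached as far as the arm can. A call with a gripper value outside its range is refused whole. The fingers move at their own pace and stop on an object; "grip_force" is the grip in N (left out, the last holds). Time passes only in rows, so rows that do not move let the fingers close. It gives the time, the measured TCP pose, the force, the opening and the grip force at its end, in the units of the state.
- arm.get_obs(): the state, without advancing time (a new reading comes with each control period).
- optics.get_image(name): name is "scene" or "top" or "wrist"; returns a dict with "pixels" (420x560x3 uint8, red, green, blue), "mtx" (3x3 intrinsics, pixels), "R" (3x3) and "t" (3): a world point X has camera coordinates R X + t; the wrist camera has in their place "tool_from_camera" (4x4, takes a point from camera to tool coordinates, whose origin is the TCP and whose axes are the flange's). Camera axes: x right, y down, z forward; pixel columns grow to the right and rows downward; lengths in m; the calibration is good to about 2 mm. A picture is of the moment at which its call begins: read the wrist's pose just before it. There is no depth.
- arm.job_done(): hands the job in; it is judged then, once.
The state is a dict: "time": time; "qpos": joint angles; "joint_velocities": joint speeds; "joint_torque": joint torques, N m; "ee_pos": TCP position; "tool_rot": TCP orientation; "ft_force": force on the tool from outside, world axes, zero at the start; "moment": the same for the moment, N m; "finger_gap": opening from 0.0 (shut) to 1.0 (fully open); "grasp_force": force on a finger pad.
Only numpy, scipy, OpenCV 4.12 (cv2) and the standard library are available. Lean on these libraries where they do the work, as an engineer would, in place of code of your own. Each camera call takes 0.05 s, during which the arm holds its last target. There are 200 camera calls.

## Working session

There is one attempt and no reset: what is moved stays moved. The work goes in short steps, Python scripts to look and compute and a tool call to move; the robot and the scene stay as the last step left them, time stands still between calls to the robot, and variables do not carry over. Pictures are saved under pics/ and viewed, at most 10 in all, crops included, and the job is handed in when it is done.

Besides the shell and the picture viewer there is one more tool, called after "Call:" in YAML: its name, and indented under it one key for each argument. move_arm: Moves the arm, as the interface text tells. Its arguments: {"type":"object","properties":{"moves":{"type":"array"},"grip_force":{"type":"number"}},"required":["moves"]}

```bash
mkdir -p pics
python3 - <<'E'
from plant import arm, optics
import cv2,numpy as np,pickle
o=arm.get_obs();print(o)
for n in("scene","top"):
    d=optics.get_image(n);pickle.dump(d,open(n+".pkl","wb"))
    print(n,d["mtx"].tolist(),d["R"].tolist(),d["t"].tolist())
    cv2.imwrite(f"pics/{n}0.png",cv2.resize(d["pixels"][:,:,::-1],(800,600),interpolation=cv2.INTER_CUBIC))
E
```

```text
{'time': 0.0, 'qpos': array([-1.27263625e+00,  1.24522992e-01,  1.65171439e+00,  1.15269021e-05,
        1.36749158e+00, -8.26391058e-02]), 'joint_velocities': array([ 0.00056906,  0.00041984, -0.00040316,  0.00030757, -0.00091941,
       -0.00098324]), 'joint_torque': array([ 1.64722815e-04, -4.23612177e+01, -3.65453911e+01, -1.75667992e-04,
        6.96352843e-03,  3.64063766e-06]), 'ee_pos': array([ 0.24134841, -0.60285775,  0.23001757]), 'tool_rot': array([-3.08273391e+00, -5.94144643e-01,  3.43053504e-04]), 'ft_force': array([ 0.30381921,  0.70894143, -0.41447278]), 'moment': array([ 0.03267031,  0.01875344, -0.01356511]), 'grasp_force': 0.0, 'finger_gap': 1.0002935885224644}
scene [[417.63812467979056, 0.0, 283.99077870677485], [0.0, 417.63812467979056, 208.57217951586452], [0.0, 0.0, 1.0]] [[0.284378710201015, 0.9584020266157735, -0.02437836260263636], [0.5151566818484763, -0.17420461451832897, -0.8392057825273775], [-0.8085433459816949, 0.22609358164109605, -0.5432672914960243]] [-0.16576261047861618, -0.1876785149192235, 1.3877017914189451]
top [[485.9983784370565, 0.0, 281.6828537849554], [0.0, 485.9983784370565, 203.55464696902695], [0.0, 0.0, 1.0]] [[0.011189259918495505, -0.9998874519722271, -0.00999419086088542], [-0.9879499467356543, -0.009511584933408389, -0.1544811719824524], [0.1543687248360037, 0.011602290314503197, -0.9879451825136679]] [0.02929089044205598, 0.5536232301554225, 1.3633355291150628]
```

View pics/scene0.png

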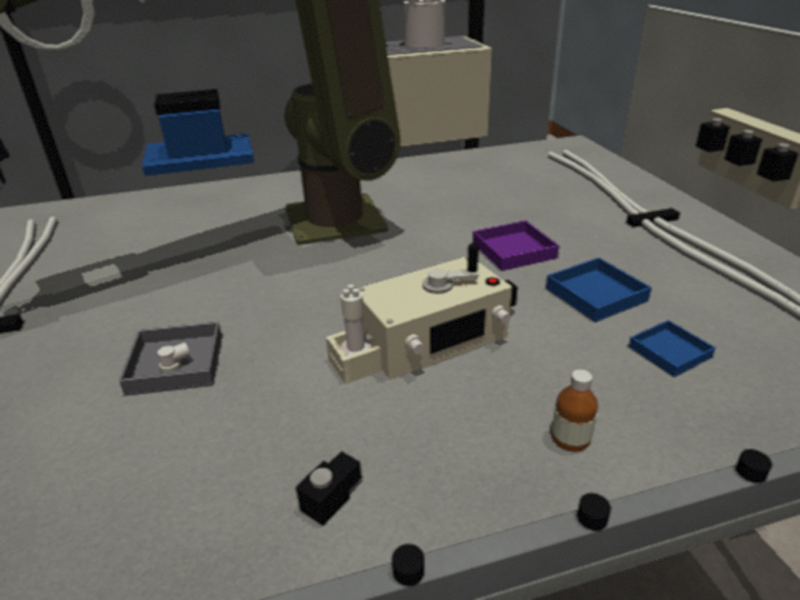

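View pics/top0.png

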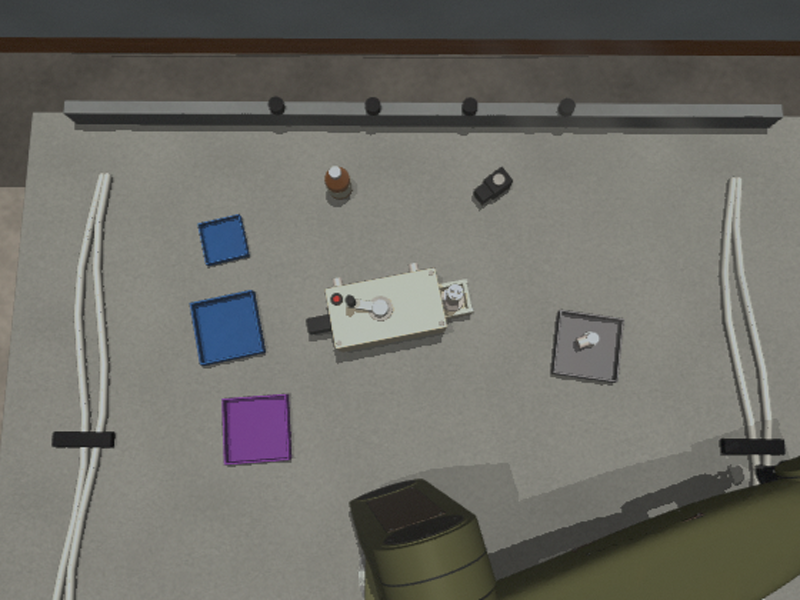

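The scene view shows the head in the middle, with the cartridge at about (353,315) and the blue trays to the right. In the top view (800x600) the lid spans roughly (327..445, 270..350), the knob is at (350,300), the hub at (380,308), the pin at (336,299), the cartridge at (455,293) and the large blue tray at (228,328). I'll enlarge the head next.

Run:
```python
import cv2,numpy as np,pickle
t=pickle.load(open("top.pkl","rb"))["pixels"][:,:,::-1]
s=pickle.load(open("scene.pkl","rb"))["pixels"][:,:,::-1]
a=cv2.resize(t[175:255,130:337],None,fx=3.86,fy=3.86,interpolation=cv2.INTER_CUBIC)[:300,:800]
b=cv2.resize(s[165:265,225:367],None,fx=3,fy=3,interpolation=cv2.INTER_CUBIC)
c=np.zeros((600,800,3),np.uint8);c[:a.shape[0],:a.shape[1]]=a;c[300:,:b.shape[1]]=b
cv2.imwrite("pics/crop1.png",c)
```

```text
(no output)
```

View pics/crop1.png

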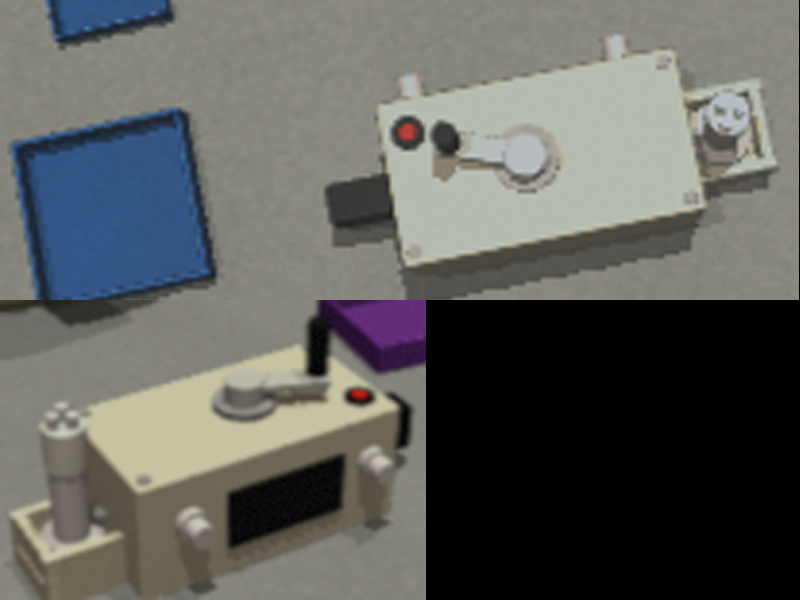

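The crop shows the lid corners at (379,104), (678,50), (706,207) and (405,265), with the knob top at (446,138), the hub at (526,155) and the pin at (407,132). The tray rim corners are at (12,143), (182,110) and (215,275). In the lower scene crop the lid corners are at (143,488), (400,402), (300,345) and (85,412).

```bash
cat > h.py <<'E'
import numpy as np,pickle
from scipy.optimize import least_squares
T=pickle.load(open("top.pkl","rb"));S=pickle.load(open("scene.pkl","rb"))
def proj(d,X):
    c=np.atleast_2d(X)@d["R"].T+d["t"];p=c@d["mtx"].T;return p[:,:2]/p[:,2:]
def ray(d,p,z):
    v=d["R"].T@np.linalg.solve(d["mtx"],[p[0],p[1],1]);C=-d["R"].T@d["t"];return C+v*(z-C[2])/v[2]
def place(q,P):
    P=np.array(P,float);c,s=np.cos(q[2]),np.sin(q[2]);return P@np.array([[c,-s,0],[s,c,0],[0,0,1]]).T+[q[0],q[1],0]
ct=lambda p:np.array(p)/3.86+[130,175]-.37
cs=lambda p:(np.array(p)-[0,300])/3+[225,165]-.33
E
python3 - <<'E'
from h import *
L=[[.06,.16,.1],[.06,-.06,.1],[-.06,-.06,.1],[-.06,.16,.1]]
pt=ct([(379,104),(678,50),(706,207),(405,265)]);ps=cs([(400,402),(143,488),(85,412),(300,345)])
f=lambda q:np.r_[(proj(T,place(q,L))-pt).ravel(),(proj(S,place(q,L))-ps).ravel()]
r=least_squares(f,[.6,0,0],loss='soft_l1');q=r.x;print(q,f(q).round(1))
print("axis",place(q,[[0,.06,.144]]),"cart",place(q,[[0,-.086,.02]]),"pin",place(q,[[.035,.14,.104]]))
k=ray(T,ct((446,138)),.166);hub=place(q,[[0,.06,.166]])[0]
d=k-hub;print("knob",k,np.hypot(d[0],d[1]),np.degrees(np.arctan2(d[1],d[0])))
print("knob scene",ray(S,cs((318,322)),.166))
print("cart cap top", ray(T,ct((727,113)),.13))
M=[[.065,.065,.03],[.065,-.065,.03],[-.065,-.065,.03]]
g=lambda q:(proj(T,place(q,M))-ct([(12,143),(182,110),(215,275)])).ravel()
r=least_squares(g,[.6,.2,0]);print("tray",r.x,r.fun.round(1))
E
```

```text
[0.5228343  0.01774556 0.20847927] [-0.9  0.  -0.8 -1.4  0.8 -0.   0.2  0.7  0.7  0.2 -1.5  0.6 -6.4 -0.9
  4.1 -2.9]
axis [[0.51041595 0.07644637 0.144     ]] cart [[ 0.54063392 -0.06639226  0.02      ]] pin [[0.52810031 0.16195814 0.104     ]]
knob [0.51496773 0.12958894 0.166     ] 0.05333714696306138 85.10444027834046
knob scene [0.52426164 0.12684804 0.166     ]
cart cap top [ 0.53970756 -0.06435111  0.13      ]
tray [0.47727947 0.39116362 0.22646215] [ 0.4  0.4  0.  -0.5 -0.4  0.1]
```

Call:
move_arm:
  moves: [0.016,0.044,0.006,0,0,0.0875,1,0.016,0.044,0.006,0,0,0.0875,1,0.016,0.044,0.006,0,0,0.0875,1,0.016,0.044,0.006,0,0,0.0875,1,0.016,0.044,0.006,0,0,0.0875,1,0.016,0.044,0.006,0,0,0.0875,1,0.016,0.044,0.006,0,0,0.0875,1,0.016,0.044,0.006,0,0,0.0875,1,0.016,0.044,0.006,0,0,0.0875,1,0.016,0.044,0.006,0,0,0.0875,1,0.016,0.044,0.006,0,0,0.0875,1,0.016,0.044,0.006,0,0,0.0875,1]

```text
time: 1.3
ee_pos: [0.4335, -0.0735, 0.3033]
tool_rot: [2.368, 2.065, 0.0]
ft_force: [-0.7, 0.0, -0.2]
finger_gap: 0.998
grasp_force: 0.0
```

Call:
move_arm:
  moves: [0.016,0.044,0.006,0,0,0.0875,1,0.016,0.044,0.006,0,0,0.0875,1,0.016,0.044,0.006,0,0,0.0875,1,0.016,0.044,0.006,0,0,0.0875,1,0,0,0,0,0,0,1]

```text
time: 1.8
ee_pos: [0.4983, 0.1049, 0.3274]
tool_rot: [-1.967, -2.449, -0.002]
ft_force: [-0.2, 0.2, -0.1]
finger_gap: 0.999
grasp_force: 0.0
```

Run:
```python
from plant import arm, optics
import cv2,pickle
o=arm.get_obs();d=optics.get_image("wrist");d["obs"]=o;pickle.dump(d,open("w1.pkl","wb"))
print(o["qpos"],o["ee_pos"],o["tool_rot"],d["tool_from_camera"],d["mtx"])
cv2.imwrite("pics/w1.png",cv2.resize(d["pixels"][:,:,::-1],(800,600),interpolation=cv2.INTER_CUBIC))
```

```text
[ 1.01311847e-01 -2.34997433e-01  1.83491986e+00  1.45947969e-03
  1.54147384e+00 -1.16354539e-01] [0.49826434 0.10493375 0.32742935] [-1.96650723e+00 -2.44885637e+00 -1.84848300e-03] [[-1.60066300e-03 -9.58429559e-01 -2.85324759e-01  7.28864726e-02]
 [ 9.99998639e-01 -1.64805678e-03 -7.40015890e-05  4.29630409e-04]
 [-3.99306093e-04 -2.85324489e-01  9.58430893e-01 -1.42641673e-01]
 [ 0.00000000e+00  0.00000000e+00  0.00000000e+00  1.00000000e+00]] [[365.59012464   0.         279.28995293]
 [  0.         365.59012464 204.97074111]
 [  0.           0.           1.        ]]
```

View pics/w1.png

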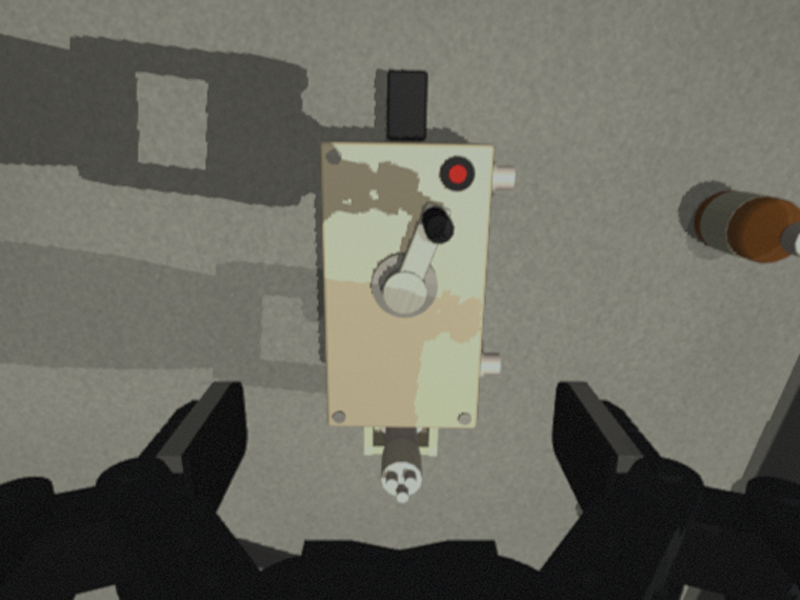

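The wrist view is centred over the head. The lid corners are at (321,142), (494,146), (475,427) and (330,425), the pin at (458,174), the knob top at about (440,227) and the cartridge top at about (403,478). All of it is clear of the fingers.

```bash
cat >> h.py <<'E'
from scipy.spatial.transform import Rotation as Ro
def wcam(d):
    A=np.eye(4);A[:3,:3]=Ro.from_rotvec(d["obs"]["tool_rot"]).as_matrix();A[:3,3]=d["obs"]["ee_pos"]
    B=np.linalg.inv(A@d["tool_from_camera"]);return dict(R=B[:3,:3],t=B[:3,3],mtx=d["mtx"])
f8=lambda p:(np.array(p)+.5)*.7-.5
E
python3 - <<'E'
from h import *
W=wcam(pickle.load(open("w1.pkl","rb")))
L=np.array([[.06,.16,.1],[.06,-.06,.1],[-.06,-.06,.1],[-.06,.16,.1],[.035,.14,.104]])
pt=ct([(379,104),(678,50),(706,207),(405,265),(407,132)]);pw=f8([(494,146),(475,427),(330,425),(321,142),(458,174)])
ft=lambda q:(proj(T,place(q,L))-pt).ravel()
fw=lambda q:(proj(W,place(q,L))-pw).ravel()
for n,f in(("top",ft),("wr",fw),("both",lambda q:np.r_[ft(q),fw(q)])):
    r=least_squares(f,[.52,.02,.2]);q=r.x;print(n,q,r.fun.round(1))
a=place(q,[[0,.06,.166]])[0]
print("axis",a,"cart",place(q,[[0,-.086,.02]]))
for nm,k in(("T",ray(T,ct((446,138)),.166)),("W",ray(W,f8((440,227)),.166))):
    d=k-a;print(nm,k,np.hypot(*d[:2]),np.degrees(np.arctan2(d[1],d[0])))
print("cap",ray(W,f8((403,475)),.13))
from plant import arm;R=Ro.from_rotvec(arm.get_obs()["tool_rot"]).as_matrix();print(R.round(3))
E
```

```text
top [0.52147126 0.01745841 0.19467601] [-0.6 -0.3 -0.4 -0.6  0.6  0.8 -0.2  0.4  0.5 -0.3]
wr [0.52136748 0.01784602 0.20087235] [ 1.2 -1.5  1.5  1.7 -1.9  1.7 -1.  -0.6  0.2 -0.2]
both [0.52137184 0.01779519 0.20011665] [-0.8  0.1 -0.7 -0.7  0.6  0.7 -0.1  0.8  0.4 -0.   1.3 -1.4  1.4  1.8
 -2.   1.7 -0.9 -0.6  0.3 -0.1]
axis [0.50944482 0.07659779 0.166     ] cart [[ 0.53846723 -0.06648854  0.02      ]]
T [0.51496773 0.12958894 0.166     ] 0.053278172988593026 84.04992589538007
W [0.51716726 0.13254655 0.166     ] 0.0564791926702592 82.14128941719154
cap [ 0.53841119 -0.06215634  0.13      ]
[[-0.213  0.977 -0.001]
 [ 0.977  0.213 -0.   ]
 [ 0.    -0.001 -1.   ]]
```

Call:
move_arm:
  moves: [0.009,0.014,-0.025,0,0,0,1,0.009,0.012,-0.035,0,0,0,1,0,0,-0.04,0,0,0,1,0,0,-0.037,0,0,0,0.6,0,0,0,0,0,0,0.6,0,0,0,0,0,0,0.6]
  grip_force: 50

```text
time: 2.45
ee_pos: [0.5152, 0.1257, 0.1902]
tool_rot: [-1.978, -2.44, 0.002]
ft_force: [0.4, 0.2, 0.4]
finger_gap: 0.604
grasp_force: 0.0
```

Call:
move_arm:
  moves: [0.001,0.005,-0.02,0,0,0,0.6,0,0,-0.038,0,0,0,0.6,0,0,0,0,0,0,0.6,0,0,0,0,0,0,0.1,0,0,0,0,0,0,0.1,0,0,0,0,0,0,0.1,0,0,0,0,0,0,0.1,0,0,0,0,0,0,0.1,0,0,0,0,0,0,0.1]

```text
time: 3.35
ee_pos: [0.5184, 0.1318, 0.1354]
tool_rot: [1.974, 2.439, 0.006]
ft_force: [-0.3, -0.3, 6.0]
finger_gap: 0.196
grasp_force: 49.0
```

Run:
```python
import numpy as np
for a in range(81,81+360,15):
    b=a+15; A,B=np.radians([a,b]);print(a,round(.055*(np.cos(B)-np.cos(A)),4),round(.055*(np.sin(B)-np.sin(A)),4))
```

```text
81 -0.0144 0.0004
96 -0.014 -0.0034
111 -0.0126 -0.0069
126 -0.0104 -0.0099
141 -0.0075 -0.0122
156 -0.0041 -0.0138
171 -0.0004 -0.0144
186 0.0034 -0.014
201 0.0069 -0.0126
216 0.0099 -0.0104
231 0.0122 -0.0075
246 0.0138 -0.0041
261 0.0144 -0.0004
276 0.014 0.0034
291 0.0126 0.0069
306 0.0104 0.0099
321 0.0075 0.0122
336 0.0041 0.0138
351 0.0004 0.0144
366 -0.0034 0.014
381 -0.0069 0.0126
396 -0.0099 0.0104
411 -0.0122 0.0075
426 -0.0138 0.0041
```

Call:
move_arm:
  moves: [-0.0144,0.0004,0.001,0,0,0,0.1,-0.014,-0.0034,0,0,0,0,0.1,-0.0126,-0.0069,0,0,0,0,0.1,-0.0104,-0.0099,0,0,0,0,0.1,-0.0075,-0.0122,0,0,0,0,0.1,-0.0041,-0.0138,0,0,0,0,0.1]

```text
time: 3.95
ee_pos: [0.4545, 0.0882, 0.1356]
tool_rot: [-1.976, -2.441, -0.013]
ft_force: [0.5, 9.4, 3.0]
finger_gap: 0.193
grasp_force: 49.5
```

Call:
move_arm:
  moves: [-0.0004,-0.0144,0,0,0,0,0.1,0.0034,-0.014,0,0,0,0,0.1,0.0069,-0.0126,0,0,0,0,0.1,0.0099,-0.0104,0,0,0,0,0.1,0.0122,-0.0075,0,0,0,0,0.1,0.0138,-0.0041,0,0,0,0,0.1,0.0144,-0.0004,0,0,0,0,0.1,0.014,0.0034,0,0,0,0,0.1,0.0126,0.0069,0,0,0,0,0.1,0.0104,0.0099,0,0,0,0,0.1]

```text
time: 4.95
ee_pos: [0.5505, 0.0411, 0.1352]
tool_rot: [-1.977, -2.442, 0.007]
ft_force: [-7.9, -5.2, 7.4]
finger_gap: 0.194
grasp_force: 50.3
```

Call:
move_arm:
  moves: [0.0075,0.0122,0,0,0,0,0.1,0.0041,0.0138,0,0,0,0,0.1,0.0004,0.0144,0,0,0,0,0.1,-0.0034,0.014,0,0,0,0,0.1,-0.0069,0.0126,0,0,0,0,0.1]

```text
time: 5.45
ee_pos: [0.5548, 0.1076, 0.1355]
tool_rot: [1.971, 2.436, -0.001]
ft_force: [3.4, -9.9, 1.7]
finger_gap: 0.192
grasp_force: 49.5
```

Call:
move_arm:
  moves: [-0.0099,0.0104,0,0,0,0,0.1,-0.0122,0.0075,0,0,0,0,0.1,-0.0138,0.0041,0,0,0,0,0.1,-0.0144,0.0004,0,0,0,0,0.1]

```text
time: 5.85
ee_pos: [0.5058, 0.1324, 0.1358]
tool_rot: [1.971, 2.436, 0.012]
ft_force: [8.8, -0.7, -2.3]
finger_gap: 0.193
grasp_force: 49.1
```

Call:
move_arm:
  moves: [-0.014,-0.0034,0,0,0,0,0.1,-0.0126,-0.0069,0,0,0,0,0.1,-0.0104,-0.0099,0,0,0,0,0.1,-0.0075,-0.0122,0,0,0,0,0.1]

```text
time: 6.25
ee_pos: [0.4593, 0.102, 0.1357]
tool_rot: [1.976, 2.441, 0.014]
ft_force: [3.7, 8.9, 1.3]
finger_gap: 0.195
grasp_force: 49.5
```

Call:
move_arm:
  moves: [-0.0041,-0.0138,0,0,0,0,0.1,-0.0004,-0.0144,0,0,0,0,0.1,0.0034,-0.014,0,0,0,0,0.1,0.0069,-0.0126,0,0,0,0,0.1]

```text
time: 6.65
ee_pos: [0.4628, 0.0462, 0.1353]
tool_rot: [-1.974, -2.439, -0.004]
ft_force: [-5.7, 7.8, 8.0]
finger_gap: 0.195
grasp_force: 50.4
```

Call:
move_arm:
  moves: [0.0099,-0.0104,0,0,0,0,0.1,0.0122,-0.0075,0,0,0,0,0.1,0.0138,-0.0041,0,0,0,0,0.1,0.0144,-0.0004,0,0,0,0,0.1]

```text
time: 7.05
ee_pos: [0.5129, 0.022, 0.135]
tool_rot: [-1.975, -2.439, 0.004]
ft_force: [-9.2, 0.0, 8.0]
finger_gap: 0.194
grasp_force: 50.4
```

Call:
move_arm:
  moves: [0.014,0.0034,0,0,0,0,0.1,0.0126,0.0069,0,0,0,0,0.1,0.0104,0.0099,0,0,0,0,0.1,0.0075,0.0122,0,0,0,0,0.1]

```text
time: 7.45
ee_pos: [0.5583, 0.053, 0.1352]
tool_rot: [1.976, 2.441, -0.007]
ft_force: [-7.6, -7.3, 7.4]
finger_gap: 0.189
grasp_force: 50.5
```

Call:
move_arm:
  moves: [0.0041,0.0138,0,0,0,0,0.1,0.0004,0.0144,0,0,0,0,0.1,-0.0034,0.014,0,0,0,0,0.1,-0.0069,0.0126,0,0,0,0,0.1]

```text
time: 7.85
ee_pos: [0.5535, 0.1096, 0.1355]
tool_rot: [1.975, 2.44, 0.001]
ft_force: [-2.7, -2.9, 4.0]
finger_gap: 0.193
grasp_force: 50.2
```

The resistance fell from about 10 N to 0.7 N tangential in the last 60°, so I'm stopping the wind here, releasing and moving over the cartridge.

Call:
move_arm:
  moves: [0,0,0,0,0,0,0.55,0,0,0,0,0,0,0.55,0,0,0,0,0,0,0.55,0,0,0.03,0,0,0,0.55,0,0,0.04,0,0,0,0.6,-0.004,-0.044,0,0,0,0,0.8,-0.004,-0.044,0,0,0,0,0.8,-0.004,-0.044,0,0,0,0,0.8,-0.003,-0.043,0,0,0,0,0.8,0,0,0,0,0,0,0.8,0,0,0,0,0,0,0.8]

```text
time: 8.95
ee_pos: [0.5373, -0.0666, 0.2031]
tool_rot: [-1.98, -2.439, -0.0]
ft_force: [-0.3, 0.8, -0.4]
finger_gap: 0.804
grasp_force: 0.0
```

Run:
```python
from plant import arm, optics
import cv2,pickle
o=arm.get_obs();d=optics.get_image("wrist");d["obs"]=o;pickle.dump(d,open("w2.pkl","wb"))
print(o["ee_pos"])
cv2.imwrite("pics/w2.png",cv2.resize(d["pixels"][:,:,::-1],(800,600),interpolation=cv2.INTER_CUBIC))
```

```text
[ 0.5373065  -0.06655061  0.20307971]
```

View pics/w2.png

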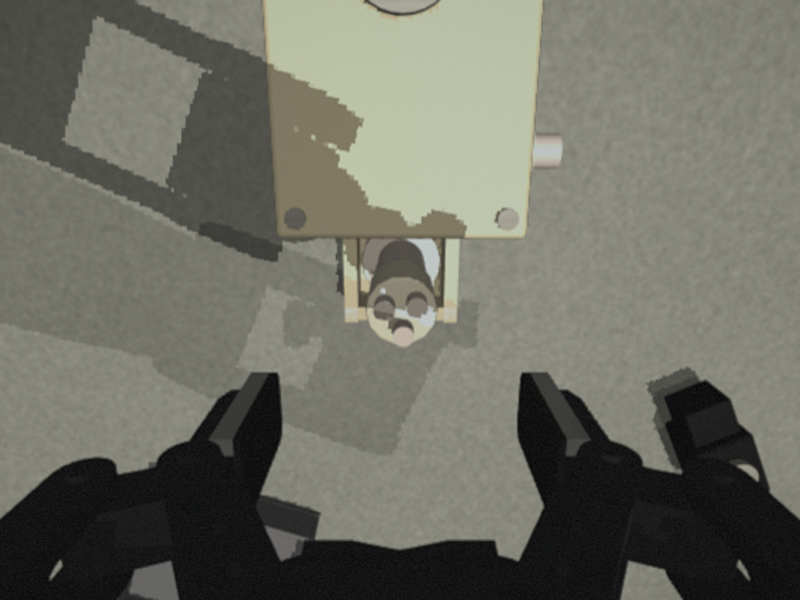

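The cap's centre is at (402,312), midway between the fingers at columns 280 and 518. I'll go down and grip it.

Call:
move_arm:
  moves: [0.0005,0.001,-0.045,0,0,0,0.8,0,0,-0.04,0,0,0,0.8,0,0,-0.02,0,0,0,0.8,0,0,0,0,0,0,0.8,0,0,0,0,0,0,0.3,0,0,0,0,0,0,0.3,0,0,0,0,0,0,0.3,0,0,0,0,0,0,0.3,0,0,0,0,0,0,0.3,0,0,0,0,0,0,0.3]
  grip_force: 35

```text
time: 10.0
ee_pos: [0.5392, -0.0647, 0.1007]
tool_rot: [1.975, 2.44, 0.003]
ft_force: [-1.9, 0.3, 6.3]
finger_gap: 0.366
grasp_force: 34.7
```

Call:
move_arm:
  moves: [-0.0005,0,0.002,0,0,0,0.3,0,0,0.002,0,0,0,0.3,0,0,0.002,0,0,0,0.3,0,0,0,0,0,0,0.3,0,0,0,0,0,0,0.3]

```text
time: 10.5
ee_pos: [0.5373, -0.0644, 0.1041]
tool_rot: [-1.976, -2.442, 0.0]
ft_force: [0.9, -0.1, -2.2]
finger_gap: 0.361
grasp_force: 34.7
```

Call:
move_arm:
  moves: [0,0,0.003,0,0,0,0.3,0,0,0.003,0,0,0,0.3,0,0,0,0,0,0,0.3]

```text
time: 10.8
ee_pos: [0.5378, -0.0645, 0.111]
tool_rot: [1.976, 2.441, 0.001]
ft_force: [0.8, -0.3, -1.8]
finger_gap: 0.363
grasp_force: 34.9
```

Call:
move_arm:
  moves: [0,0,0.02,0,0,0,0.3,0,0,0.04,0,0,0,0.3,0,0,0.04,0,0,0,0.3,0,0,0.04,0,0,0,0.3,0,0,0.04,0,0,0,0.3,-0.003,0.02,0,0,0,0,0.3,-0.006,0.04,0,0,0,0,0.3,-0.006,0.04,0,0,0,0,0.3,-0.006,0.04,0,0,0,0,0.3,-0.006,0.04,0,0,0,0,0.3,-0.006,0.04,0,0,0,0,0.3,-0.006,0.04,0,0,0,0,0.3]

```text
time: 12.0
ee_pos: [0.4979, 0.1971, 0.2905]
tool_rot: [1.976, 2.442, 0.0]
ft_force: [0.1, -0.8, -2.5]
finger_gap: 0.365
grasp_force: 36.0
```

Call:
move_arm:
  moves: [-0.005,0.04,0,0,0,0,0.3,-0.005,0.04,0,0,0,0,0.3,-0.005,0.04,0,0,0,0,0.3,-0.004,0.04,0,0,0,0,0.3,-0.003,0.035,0,0,0,0,0.3,0,0,-0.04,0,0,0,0.3,0,0,-0.04,0,0,0,0.3,0,0,-0.03,0,0,0,0.3,0,0,0,0,0,0,0.3,0,0,0,0,0,0,0.3]

```text
time: 13.0
ee_pos: [0.4764, 0.3905, 0.1805]
tool_rot: [-1.976, -2.442, 0.001]
ft_force: [1.1, -0.7, -1.6]
finger_gap: 0.363
grasp_force: 35.9
```

Run:
```python
from plant import arm, optics
import cv2,pickle,numpy as np
o=arm.get_obs();print(o["ee_pos"],o["ft_force"])
d=optics.get_image("wrist")["pixels"][:,:,::-1];s=optics.get_image("scene")["pixels"][:,:,::-1]
s=cv2.resize(s[110:290,230:470],(533,400),interpolation=cv2.INTER_CUBIC)
d=cv2.resize(d,(267,200))
c=np.zeros((400,800,3),np.uint8);c[:,:533]=s;c[:200,533:]=d
cv2.imwrite("pics/p3.png",c)
```

```text
[0.4764314  0.39050382 0.18046965] [ 1.13010153 -0.74416372 -1.64748682]
```

View pics/p3.png

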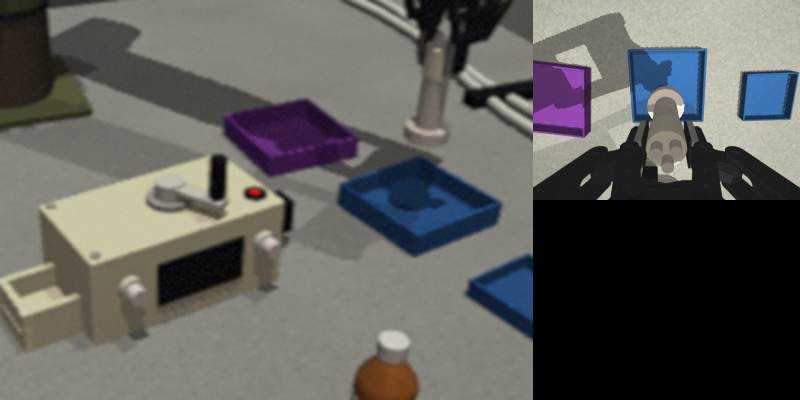

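The cartridge hangs upright at about (430,90), above the large blue tray, whose centre is at (420,205). The pin at (255,193) is still flush and the bay is empty. I'll lower it now.

Call:
move_arm:
  moves: [0,0,-0.04,0,0,0,0.3,0,0,-0.03,0,0,0,0.3,0,0,-0.014,0,0,0,0.3,0,0,-0.004,0,0,0,0.3,0,0,-0.003,0,0,0,0.3,0,0,0,0,0,0,0.3,0,0,0,0,0,0,0.3]

```text
time: 13.8
ee_pos: [0.4775, 0.3913, 0.0913]
tool_rot: [1.976, 2.441, 0.005]
ft_force: [-0.1, 0.0, -2.3]
finger_gap: 0.364
grasp_force: 36.0
```

Call:
move_arm:
  moves: [0,0,-0.002,0,0,0,0.3,0,0,-0.002,0,0,0,0.3,0,0,0,0,0,0,0.3,0,0,0,0,0,0,0.3]

```text
time: 14.2
ee_pos: [0.4764, 0.3905, 0.0852]
tool_rot: [-1.976, -2.442, 0.0]
ft_force: [-0.5, 1.1, -2.6]
finger_gap: 0.363
grasp_force: 36.0
```

Call:
move_arm:
  moves: [0,0,-0.0015,0,0,0,0.3,0,0,0,0,0,0,0.3,0,0,0,0,0,0,0.3]

```text
time: 14.5
ee_pos: [0.4766, 0.3908, 0.0848]
tool_rot: [-1.976, -2.442, -0.001]
ft_force: [-2.4, -0.9, 5.6]
finger_gap: 0.362
grasp_force: 36.7
```

Touchdown: the vertical force is now +5.6 N. I'll open the fingers and retreat straight up.

Call:
move_arm:
  moves: [0,0,0,0,0,0,0.5,0,0,0,0,0,0,0.8,0,0,0,0,0,0,0.8,0,0,0,0,0,0,0.8,0,0,0.02,0,0,0,0.8,0,0,0.04,0,0,0,0.8,0,0,0.04,0,0,0,0.8,0,0,0.04,0,0,0,0.8,-0.03,-0.03,0.02,0,0,0,0.8,-0.03,-0.03,0,0,0,0,0.8,0,0,0,0,0,0,0.8]

```text
time: 15.6
ee_pos: [0.4136, 0.3282, 0.2435]
tool_rot: [-1.977, -2.441, 0.002]
ft_force: [-0.2, -0.3, -0.7]
finger_gap: 0.806
grasp_force: 0.0
```

Run:
```python
from plant import arm, optics
import cv2
print(arm.get_obs()["ee_pos"])
s=optics.get_image("scene")["pixels"][:,:,::-1]
cv2.imwrite("pics/p4.png",cv2.resize(s[130:310,230:510],(778,500),interpolation=cv2.INTER_CUBIC))
```

```text
[0.41357384 0.32818817 0.24349178]
```

View pics/p4.png

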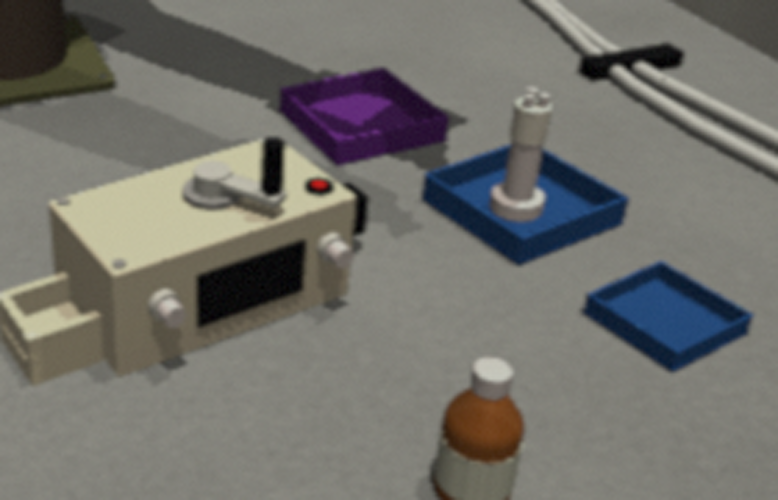

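The cartridge stands upright in the middle of the large blue tray at (520,180). The pin at (319,185) is flush and the gripper is clear of everything, so I'm handing in.

```bash
python3 -c "
from plant import arm
print(arm.job_done())"
```

```text
the job is handed in; nothing more can be done
None
```

I wound the crank until it went light, with the red pin still flush in the last picture, then lifted the cartridge out freely and stood it upright in the large blue tray; the job was handed in after about 16 s of robot time.

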